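# Set the light desk timer to its pip and start it

## Robot

A 6-joint arm with a two-finger parallel gripper is mounted at the origin on the work surface. World frame = base frame: x ahead of the robot, y to its left, z up, the work surface at z = 0. Lengths are in mm, angles in rad, forces in N, time in s.
With the tool pointing down it reaches from about 300 to 850 mm from the base axis. Payload 5.4 kg.
Tool frame: the origin (TCP) lies midway between the tips of the shut fingers; the grasp point (between the pads) lies manip.grip_depth behind it (manip.grip_depth is the distance from the TCP to the grasp point, in mm); z points along the fingers, x is the direction in which the jaws open and shut, and the axes are right-handed (so a half turn about z gives the same grasp; the last joint's range is limited). The gripper opens to 85 mm and grips with 20 to 120 N. Pads are 22 mm wide; open, the fingers measure 114 mm over their backs; the gripper's body (76 mm by 85 mm) begins 54 mm behind the grasp point. The pads swing forward as they close: fully open they stand 13 mm farther back than shut.
Start: joints at [-1.376, 0.158, 1.597, -0, 1.386, -0.21], TCP at [226.43, -528.522, 231.299] pointing down, gripper open.
Joint ranges: [-2.91, 2.91], [-0.94, 2.29], [0.18, 2.7], [-1.29, 4.43], [0.17, 2.64], [-3, 3]. Speed limits (rad/s): [2.57, 2.57, 3.14, 3.14, 3.14, 3.14].

## Interface

Orientations are given as a unit quaternion [w, x, y, z].
In Python, from plant import monitor, cams, job_done, finder, manip gives the robot as it stands.
- The arm moves only by the tool carry_out, never from a script. Its arguments are lists of equal length, an entry for each row: "jaw": the opening in per cent of the stroke, from 0 (shut) to 100 (fully open); "delta_pos": the shift along the tool's x, y, z in cm, a list of three; "roll": the turn about the tool's z in rad. In form: {"jaw": [jaw, ...], "delta_pos": [[dx, dy, dz], ...], "roll": [roll, ...]}. A call has exactly 5 rows; each row is the pose to reach, as a shift and turn from the pose commanded when the call began, along the tool's axes at that moment; what a row does not reach only later rows make up. A row lasts 1/10 s, in which the tool goes at most 50 mm and 8.59 degrees, less where a joint would pass 70% of its speed; a pose out of reach is approached as far as the arm can. A call with a gripper value outside its range is refused whole. The fingers move at their own pace and stop on an object; the grip force is fixed at half the most. Time passes only in rows, so rows that repeat a pose let the fingers close, or fill a call up. It gives the time, the measured TCP pose, the force and the opening at its end, in the units of the state.
- monitor.observe(): the state, without advancing time (a new reading comes with each control period).
- cams.capture(name): name is "side" or "top" or "wrist"; returns a dict with "img" (480x640x3 uint8, blue, green, red), "camera_matrix" (3x3 intrinsics, pixels), "extrinsics" (4x4, takes a point from camera to world coordinates); the wrist camera has in their place "hand_eye" (4x4, takes a point from camera to tool coordinates, whose origin is the TCP and whose axes are the tool frame's). Camera axes: x right, y down, z forward; pixel columns grow to the right and rows downward; lengths in mm; the calibration is good to about 2 mm. A picture is of the moment at which its call begins: read the wrist's pose just before it. There is no depth.
- job_done(): hands the job in, once; it reports no verdict.
Trained networks look in a picture, given as the dict that the camera call returned (one of the last four; its "shot" number tells which), for a name from the list of things; names that differ only in an ending like _2 or _b are one class to them, and where a whole thing is asked for, a point or a joint stands for the part that bears it (a point fixed in the world has none). Each returns a list of dicts, best first, with "p" (0 to 1); they miss things now and then, are a little off and sometimes report something else, mostly with a low value. They report only what shows in the picture. A call takes as long as a camera call. They do not tell look-alikes from the thing itself.
- finder.masks_of(target, picture): "region" (480x640 bool, what is visible of it) and "bbox" ([left, top, right, bottom] in pixels, round what is visible of it).
The state is a dict: "time_s": time; "joints": joint angles; "qvel": joint speeds; "joint_efforts": joint torques, N m; "eef_pos": TCP position; "eef_rot": TCP orientation; "wrist_force": force on the tool from outside, world axes, zero at the start; "ft_torque": the same for the moment, N m; "grip_width": opening from 0.0 (shut) to 1.0 (fully open).
Only numpy, scipy, OpenCV 4.12 (cv2) and the standard library are available. Lean on these libraries where they do the work, as an engineer would, in place of code of your own. Each camera call takes 0.05 s, during which the arm holds its last target. There are 200 camera calls.

## Task

Set the little desk timer: turn its black dial clockwise until the white pointer lines up with the white pip on the ring around it, then press the start key on its front edge fully down and let go. The timer is so light that it spins along with its stiff dial unless you bear down on it while turning, so press it onto the mat firmly but not hard, and leave it standing where it is, facing as it does. Do not disturb the mouse, mug or stapler.

Things in the scene. Friction and masses are not known exactly. Their poses are not given: they have to be found in the camera images.
- timer: Free-standing desk timer, a white round plastic housing 124 mm across, 40 mm high to its flat deck, 0.23 to 0.36 kg in all, loose on the mat on four small feet 48 mm from its axis (friction coefficient 0.5 to 0.7). Origin on its vertical axis at the underside of the feet; +z up, -x points to its front (black display window, start key).
- timer_axis (a point): Point on the timer's axis on the deck, 40 mm above the feet's underside; axes as the timer's. Under its own weight the feet hold only about 0.1 N m against spinning; 4 to 9 N of push straight down is the least that holds it while the dial turns, 12 to 18 N is good; over 30 N on the mat, weight included, is too much. Once the cap has bottomed nothing yields, so read the force.
- timer_front (a point): Centre of the display window on the front rim, 62 mm from the axis towards -x, 20 mm up; tells whether the timer has spun.
- dial (a joint): Angle (rad) of the dial about the timer's axis: grows clockwise seen from above, range 0 to 3.0, stiff (0.25 N m), stays where it is left. At 0 the pointer points to the timer's +y. The dial matches the pip when joint dial equals joint bezel.
- dial_grip (a point): On the dial's axis, 26 mm above the deck, the height to grip (axes as the timer's). The dial's cap is a plain black cylinder 42 mm in diameter from the deck up to 39 mm above it, gripped from above at any yaw. It rides up on its stem by 0 to 5 mm, unknown: pushed, it first slides down freely (1.5 N), and only when it bottoms does the push reach the timer.
- dial_pointer (a point): Outer end of the white pointer line on top of the dial, 21 mm from the axis, 39 mm above the deck when the cap is fully down (the height given here is always that one); x axis = the direction in which the pointer points.
- bezel (a joint): Angle (rad) of the pip's ring, same zero and sense as the dial's. The ring is preset and cannot be moved by touch.
- bezel_pip (a point): White pip, 12 x 6 mm, on the flat black ring (72 mm across, flush with the deck) around the dial; the point lies 30 mm from the axis; x axis = from the axis outwards through the pip.
- key (a joint): Travel (m) of the start key: 0 up, 0.004 fully down; springs back. Takes 2 N to start and 5 N fully down.
- key_top (a point): Centre of the start key's top face, a grey key 18 mm (timer x) by 26 mm (timer y), 6 mm proud of the deck, 47 mm from the timer's axis towards its front (-x).
- mat: Blue desk mat 360 x 500 x 4 mm, fixed on the desk; origin at the centre of its underside. The timer stands on its top, 4 mm above the desk.
- mouse: Bystander: black computer mouse 100 x 58 x 32 mm on the mat, origin under its centre.
- mug: Bystander: white mug, 80 mm across, 95 mm high, beside the mat, origin under its centre.
- stapler: Bystander: black stapler 135 x 36 x 42 mm beside the mat, origin under its centre.
Not all that is in view belongs to the job. What is shaped like the timer but green, red or turquoise is not meant.

How it is judged (in metres and radians):
On the way, in this order (a step that is already met when the one before it is completed fails the run):
1. the dial's pointer lines up with the pip (within 0.1 rad) and the timer has not spun or shifted (front and axis within 14 mm of their start) (angle between the x axis of dial_pointer and the x axis of bezel_pip, either way round below 0.1 rad and distance of each of timer_front, timer_axis from where it was at the start of the episode below 0.014 m), for 0.3 s.
2. then the start key is pressed down (more than 3 mm of its 4) with the dial still at the pip (value of joint key above 0.003 m and angle between the x axis of dial_pointer and the x axis of bezel_pip, either way round below 0.1 rad), for 0.1 s.
At the end, for the whole second after the job is handed in: The pointer lines up with the pip within 0.1 rad, the start key has been pressed and is up again (under 1 mm), and the timer stands flat and still where it stood, its axis and its front window each within 14 mm of their start (all of step 1 and value of joint key below 0.001 m and angle between timer's own z axis and vertical below 0.05 rad and linear speed of timer below 0.01 m/s and angular speed of timer below 0.1 rad/s); the robot touches nothing.
It fails at once if the timer is pressed onto the mat with more than 30 N (contact force between timer and mat above 30 N).
It fails at once if the timer spins or slides (front window or axis more than 20 mm from its start) (distance of any of timer_front, timer_axis from where it was at the start of the episode above 0.02 m).
It fails at once if the timer is tipped by more than 0.2 rad (angle between timer's own z axis and vertical above 0.2 rad).
It fails at once if the mouse, mug or stapler is moved by more than 15 mm (distance of any of mouse, mug, stapler from where it was at the start of the episode above 0.015 m).
It also fails if it takes over 51 s, if anything falls off the work surface, if the arm or the gripper's body presses on something with over 40 N, if the wrist force passes 120 N, or if a joint passes its speed limit or range.

## Working session

There is one attempt and no reset: what is moved stays moved. The work goes in short steps, Python scripts to look and compute and a tool call to move; the robot and the scene stay as the last step left them, time stands still between calls to the robot, and variables do not carry over. Pictures are saved under pics/ and viewed, about 8 in all and at most 12, crops included, and the job is handed in when it is done.

Besides the shell and the picture viewer there is one more tool, called after ">>>" as name([rows], argument=value, ...), one row to a line, values as JSON. carry_out: Moves the arm, as the interface text tells. Its arguments: {"type":"object","properties":{"jaw":{"type":"array","items":{"type":"number"}},"delta_pos":{"type":"array","items":{"type":"array","items":{"type":"number"}}},"roll":{"type":"array","items":{"type":"number"}}},"required":["jaw","delta_pos","roll"]}

```bash
mkdir -p pics
cat > h.py <<'E'
import numpy as np, cv2
from plant import monitor, cams, job_done, finder, manip
from scipy.spatial.transform import Rotation as R
def tool():
    s=monitor.observe(); q=np.array(s['eef_rot']); T=np.eye(4)
    T[:3,:3]=R.from_quat(q[[1,2,3,0]]).as_matrix(); T[:3,3]=s['eef_pos']; return T,s
def cap(n):
    T,_=tool(); p=cams.capture(n); p['E']=np.array(p['extrinsics']) if n!='wrist' else T@np.array(p['hand_eye']); return p
def ray(p,u,z):
    d=p['E'][:3,:3]@np.linalg.solve(np.array(p['camera_matrix']),[u[0],u[1],1]); o=p['E'][:3,3]
    return o+d*(z-o[2])/d[2]
def proj(p,X):
    c=np.linalg.inv(p['E'])@np.r_[X,1]; k=np.array(p['camera_matrix'])@c[:3]; return k[:2]/k[2]
E
python3 - <<'E'
from h import *
print(monitor.observe(), manip.grip_depth)
for n in ['top','side']:
    p=cap(n); cv2.imwrite(f'pics/{n}0.png',p['img'])
    for t in ['timer','dial','key','mouse','mug','stapler']:
        for m in finder.masks_of(t,p): print(n,t,round(m['p'],2),m['bbox'])
    print(p['E'].round(2).tolist(),p['camera_matrix'])
E
```

```text
{'time_s': 0.0, 'joints': array([-1.37610715e+00,  1.59090753e-01,  1.59826172e+00,  1.91551739e-05,
        1.38619986e+00, -2.10057021e-01]), 'qvel': array([ 0.00179432,  0.00028784,  0.00014753,  0.00135326,  0.00081298,
       -0.00045486]), 'joint_efforts': array([-3.02970602e-04, -3.95999014e+01, -3.31431985e+01, -2.52783220e-04,
        8.43154063e-03,  4.39265861e-06]), 'eef_pos': array([ 226.31395381, -527.92208226,  230.27871115]), 'eef_rot': array([-7.04757574e-04,  8.34799643e-01, -5.50552991e-01, -6.80798276e-04]), 'wrist_force': array([-0.60837353, -0.21014132,  0.58258797]), 'ft_torque': array([-0.02824089,  0.00292519, -0.02535479]), 'grip_width': 0.9987481664991174} 18.700000000000003
top timer 0.88 [219.5, 314.0, 283.8, 380.0]
top timer 0.78 [123.6, 314.3, 195.6, 387.2]
top timer 0.74 [233.3, 199.5, 297.7, 263.3]
top timer 0.62 [458.4, 310.9, 528.4, 378.8]
top dial 0.81 [252.5, 208.4, 274.6, 237.5]
top dial 0.79 [486.9, 333.7, 513.5, 357.7]
top dial 0.67 [233.0, 335.3, 260.1, 358.3]
top dial 0.64 [140.8, 337.7, 166.6, 362.8]
top key 0.63 [266.2, 240.4, 280.8, 254.5]
[... 748 characters left out ...]
 361.1, 330.6]
side dial 0.82 [276.0, 245.0, 293.5, 264.7]
side dial 0.69 [453.6, 198.6, 474.6, 210.2]
side dial 0.65 [291.3, 349.9, 311.3, 378.1]
side key 0.55 [297.8, 260.0, 312.4, 268.8]
side key 0.51 [364.1, 312.6, 376.7, 325.0]
side mouse 0.9 [337.4, 193.6, 377.2, 219.0]
side mouse 0.37 [184.1, 170.4, 386.9, 338.4]
side mug 0.92 [153.5, 278.6, 207.5, 329.5]
side stapler 0.58 [370.2, 178.8, 400.0, 204.6]
side stapler 0.38 [184.7, 166.7, 384.4, 338.8]
[[-0.74, -0.49, 0.46, -152.52], [-0.67, 0.53, -0.52, 771.75], [0.02, -0.69, -0.72, 1089.41], [0.0, 0.0, 0.0, 1.0]] [[575.53507589   0.         325.07219797]
 [  0.         575.53507589 236.041711  ]
 [  0.           0.           1.        ]]
```

View pics/top0.png

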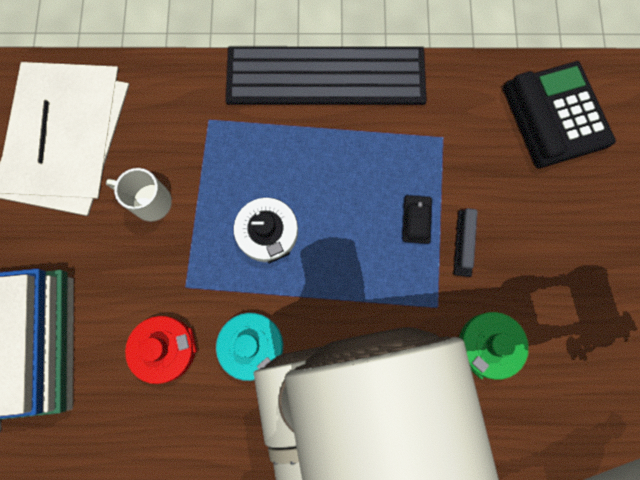

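Run:
```python
import cv2
a=cv2.imread('pics/top0.png')[190:275,220:310]
b=cv2.imread('pics/side0.png')[235:300,250:325]
a=cv2.resize(a,(400,380),interpolation=2);b=cv2.resize(b,(400,380),interpolation=2)
cv2.imwrite('pics/crop0.png',cv2.hconcat([a,b]))
```

```text
(no output)
```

View pics/crop0.png

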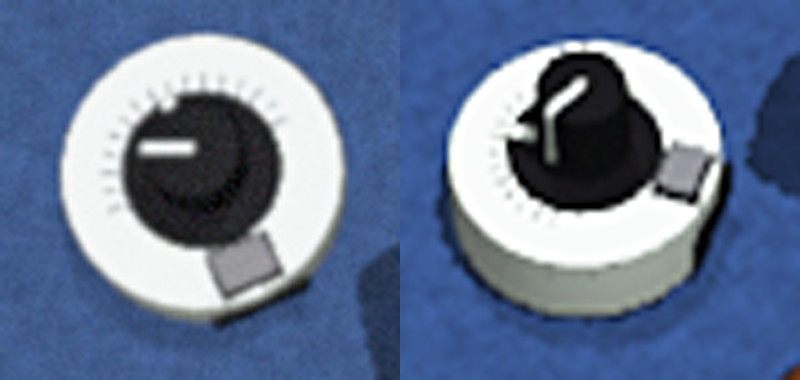

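The candidates in the top view are white (265,230), red (159,349), turquoise (249,347) and green (494,346). The white one on the mat is meant: it has the white housing and black dial, and the crop confirms a pointer to the left, a pip at about (258,213) and a key at about (275,249).

Run:
```python
from h import *
for n in ['top','side']:
    p=cap(n)
    bb=(233,199,298,264) if n=='top' else (255,238,318,293)
    im=p['img'].astype(int); sub=np.zeros(im.shape[:2],np.uint8); x0,y0,x1,y1=bb
    sub[y0-3:y1+3,x0-3:x1+3]=(im.min(2)>(205))[y0-3:y1+3,x0-3:x1+3]
    c=max(cv2.findContours(sub,0,1)[0],key=cv2.contourArea); h=cv2.convexHull(c)[:,0]
    W=np.array([ray(p,u,44)[:2] for u in h])
    A=np.c_[2*W,np.ones(len(W))]; s=np.linalg.lstsq(A,(W**2).sum(1),rcond=None)[0]
    print(n,s[:2],np.sqrt(s[2]+s[0]**2+s[1]**2))
    ms=[m for m in finder.masks_of('key',p)]
    for m in ms:
        yy,xx=np.nonzero(m['region']); w=ray(p,(xx.mean(),yy.mean()),50)[:2]; d=w-s[:2]
        if np.hypot(*d)<90: print('key',w,np.hypot(*d),np.degrees(np.arctan2(d[1],d[0])))
    if n=='top':
        for nm,u,z in [('pip',(257.8,213),44),('ptr end',(251.5,223.3),84),('ptr in',(263.7,223.3),84)]:
            d=ray(p,u,z)[:2]-s[:2]; print(nm,np.hypot(*d),np.degrees(np.arctan2(d[1],d[0])))
T,s=tool(); print(T.round(3))
print('yaw',np.degrees(np.arctan2(T[1,0],T[0,0])))
print(np.array(cams.capture('wrist')['hand_eye']).round(3))
```

```text
top [525.4714343  138.44600242] 60.71032327704572
key [483.50582384 118.59616044] 46.423363595349926 -154.68573000595092
pip 33.12125878088683 26.202284267913534
ptr end 20.661330752702995 92.93649024214929
ptr in 2.4677519681320277 -116.23628520525243
side [525.68996348 142.19962251] 60.542817640013034
key [480.77023027 123.35350889] 48.713021154698296 -157.2394718454141
[[ 3.94000e-01 -9.19000e-01  0.00000e+00  2.26419e+02]
 [-9.19000e-01 -3.94000e-01 -0.00000e+00 -5.28543e+02]
 [ 0.00000e+00  0.00000e+00 -1.00000e+00  2.31323e+02]
 [ 0.00000e+00  0.00000e+00  0.00000e+00  1.00000e+00]]
yaw -66.80875502585855
[[ 1.0000e+00 -1.0000e-03  1.0000e-03 -5.9900e-01]
 [ 0.0000e+00  9.5000e-01  3.1300e-01 -8.0164e+01]
 [-1.0000e-03 -3.1300e-01  9.5000e-01 -1.4366e+02]
 [ 0.0000e+00  0.0000e+00  0.0000e+00  1.0000e+00]]
```

>>> carry_out([
  [-3.31, -3.59, 0],
  [-6.62, -7.18, 0],
  [-9.93, -10.77, 0],
  [-13.24, -14.36, 0],
  [-16.55, -17.95, 0],
], jaw=[100, 100, 100, 100, 100], roll=[0, 0, 0, 0, 0])

```text
time_s: 1.45
eef_pos: [326.7, -304.0, 231.4]
eef_rot: [0.0, 0.835, -0.551, 0.0]
wrist_force: [1.1, 0.8, -0.3]
grip_width: 1.0
```

>>> carry_out([
  [-3.31, -3.59, 0],
  [-6.62, -7.18, 0],
  [-9.93, -10.77, 0],
  [-13.24, -14.36, 0],
  [-16.55, -17.95, 0],
], jaw=[100, 100, 100, 100, 100], roll=[0, 0, 0, 0, 0])

```text
time_s: 1.95
eef_pos: [426.6, -81.0, 231.7]
eef_rot: [-0.0, 0.835, -0.551, 0.001]
wrist_force: [0.1, -0.9, 0.4]
grip_width: 1.001
```

>>> carry_out([
  [-3.31, -3.59, 0],
  [-6.62, -7.18, 0],
  [-9.93, -10.77, 0],
  [-13.24, -14.36, 0],
  [-16.55, -17.95, 0],
], jaw=[100, 100, 100, 100, 100], roll=[0, 0, 0, 0, 0])

```text
time_s: 2.45
eef_pos: [526.4, 142.1, 231.5]
eef_rot: [-0.0, 0.835, -0.55, 0.0]
wrist_force: [1.6, -0.9, 0.8]
grip_width: 1.002
```

>>> carry_out([
  [0, 0, 0],
  [0, 0, 0],
  [0, 0, 0],
  [0, 0, 0],
  [0, 0, 0],
], jaw=[100, 100, 100, 100, 100], roll=[-0.15, -0.3, -0.45, -0.6, -0.7])

```text
time_s: 2.95
eef_pos: [525.9, 140.0, 231.3]
eef_rot: [-0.0, 0.974, -0.228, 0.0]
wrist_force: [-0.3, -0.0, -1.0]
grip_width: 1.002
```

>>> carry_out([
  [0, 0, 0],
  [0, 0, 0],
  [0, 0, 0],
  [0, 0, 0],
  [0, 0, 0],
], jaw=[100, 100, 100, 100, 100], roll=[-0.15, -0.3, -0.45, -0.45, -0.45])

```text
time_s: 3.45
eef_pos: [525.9, 139.9, 231.3]
eef_rot: [-0.0, 1.0, -0.01, 0.0]
wrist_force: [-0.8, 0.7, 0.6]
grip_width: 0.999
```

```bash
cat >> h.py <<'E'
def rect(p,c,z,half=70,sz=400):
    # image: right = world +x, up = world +y
    W=np.array([[c[0]-half,c[1]+half],[c[0]+half,c[1]+half],[c[0]+half,c[1]-half],[c[0]-half,c[1]-half]])
    src=np.float32([proj(p,[*w,z]) for w in W]); dst=np.float32([[0,0],[sz,0],[sz,sz],[0,sz]])
    return cv2.warpPerspective(p['img'],cv2.getPerspectiveTransform(src,dst),(sz,sz),flags=cv2.INTER_CUBIC)
E
python3 - <<'E'
from h import *
p=cap('wrist'); c=(525.5,140)
a=rect(p,c,44);b=rect(p,c,85.5)
for i in (a,b): cv2.drawMarker(i,(200,200),(0,0,255),0,14,1)
cv2.imwrite('pics/w1.png',cv2.hconcat([a,b])); np.savez('w1.npz',img=p['img'],E=p['E'],K=p['camera_matrix'])
E
```

```text
(no output)
```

View pics/w1.png

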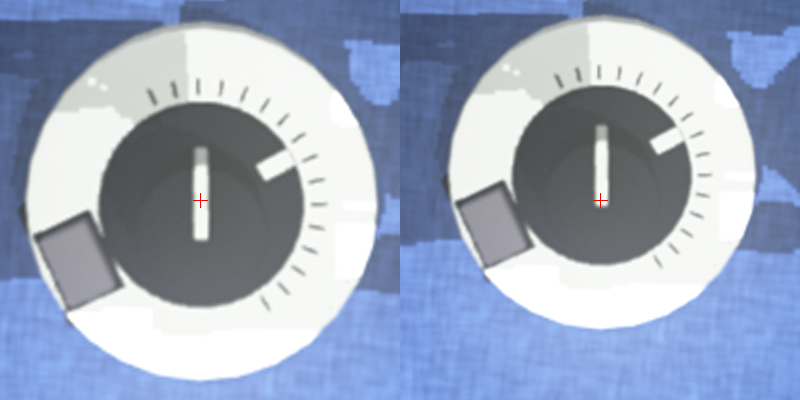

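The rectified wrist view shows the ring centre at (201,204) px, so the axis is at about (525.8, 138.7). The pip (276,164) is at 28° and the pointer at 90°, so the dial needs about 62° (1.08 rad) clockwise. Next I descend over the dial.

>>> carry_out([
  [0, 0.1, 4],
  [0, 0.1, 8],
  [0, 0.1, 12],
  [0, 0.1, 13],
  [0, 0.1, 13],
], jaw=[75, 75, 75, 75, 75], roll=[0, 0, 0, 0, 0])

```text
time_s: 4.0
eef_pos: [524.6, 138.9, 100.0]
eef_rot: [0.0, 1.0, -0.009, -0.002]
wrist_force: [0.1, 0.3, -0.3]
grip_width: 0.747
```

>>> carry_out([
  [0, 0, 1],
  [0, 0, 2.5],
  [0, 0, 4],
  [0, 0, 5.1],
  [0, 0, 5.1],
], jaw=[75, 75, 75, 75, 75], roll=[0, 0, 0, 0, 0])

```text
time_s: 4.5
eef_pos: [524.1, 138.8, 48.0]
eef_rot: [0.0, 1.0, -0.008, -0.002]
wrist_force: [-1.0, -0.5, 0.2]
grip_width: 0.747
```

>>> carry_out([
  [0, 0, 0],
  [0, 0, 0],
  [0, 0, 0],
  [0, 0, 0],
  [0, 0, 0],
], jaw=[45, 40, 30, 20, 20], roll=[0, 0, 0, 0, 0])

```text
time_s: 5.0
eef_pos: [526.3, 139.0, 50.8]
eef_rot: [-0.0, 1.0, -0.008, 0.001]
wrist_force: [-0.8, -0.3, 0.6]
grip_width: 0.477
```

>>> carry_out([
  [0, 0, 0.03],
  [0, 0, 0.06],
  [0, 0, 0.1],
  [0, 0, 0.1],
  [0, 0, 0.1],
], jaw=[20, 20, 20, 20, 20], roll=[0, 0, 0, 0, 0])

```text
time_s: 5.5
eef_pos: [526.4, 139.0, 50.6]
eef_rot: [0.0, 1.0, -0.008, 0.0]
wrist_force: [-3.7, 0.1, 9.4]
grip_width: 0.474
```

```bash
python3 -c "
from h import *
s=monitor.observe();print(s['eef_pos'],s['wrist_force'],s['ft_torque'],s['grip_width'])"
```

```text
[526.35534876 138.96946357  50.63667891] [-3.67954841  0.1373337   9.41727817] [-0.03717761  0.63098976 -0.02180425] 0.4739219099694344
```

>>> carry_out([
  [0, 0, 0],
  [0, 0, 0],
  [0, 0, 0.02],
  [0, 0, 0.03],
  [0, 0, 0.03],
], jaw=[20, 20, 20, 20, 20], roll=[0, 0, 0, 0, 0])

```text
time_s: 6.0
eef_pos: [526.4, 139.0, 50.6]
eef_rot: [0.0, 1.0, -0.008, 0.0]
wrist_force: [-4.3, -1.1, 11.5]
grip_width: 0.475
```

>>> carry_out([
  [0, 0, 0.02],
  [0, 0, 0.03],
  [0, 0, 0.03],
  [0, 0, 0.03],
  [0, 0, 0.03],
], jaw=[20, 20, 20, 20, 20], roll=[0, 0, 0.02, 0.05, 0.1])

```text
time_s: 6.5
eef_pos: [526.4, 139.0, 50.6]
eef_rot: [0.0, 0.998, -0.058, 0.0]
wrist_force: [-7.1, -1.2, 12.9]
grip_width: 0.476
```

>>> carry_out([
  [-0.05, 0, 0.0],
  [-0.08, 0, 0.01],
  [-0.08, 0, 0.02],
  [-0.08, 0, 0.02],
  [-0.08, 0, 0.02],
], jaw=[20, 20, 20, 20, 20], roll=[0, 0, 0, 0, 0])

```text
time_s: 7.0
eef_pos: [526.4, 139.0, 50.6]
eef_rot: [0.0, 0.998, -0.058, 0.001]
wrist_force: [-4.1, -1.5, 11.2]
grip_width: 0.477
```

>>> carry_out([
  [-0.05, 0, 0.02],
  [-0.1, 0, 0.05],
  [-0.12, 0, 0.07],
  [-0.12, 0, 0.07],
  [-0.12, 0, 0.07],
], jaw=[20, 20, 20, 20, 20], roll=[0, 0, 0, 0, 0])

```text
time_s: 7.5
eef_pos: [526.3, 139.0, 50.6]
eef_rot: [0.0, 0.998, -0.058, 0.002]
wrist_force: [-0.3, -1.7, 12.7]
grip_width: 0.475
```

Run:
```python
from h import *
s=monitor.observe();print(s['eef_pos'],s['wrist_force'],s['ft_torque'])
p=cap('top');q=cap('side')
a=cv2.resize(p['img'][190:275,220:310],(400,380),interpolation=2)
b=cv2.resize(q['img'][235:300,250:325],(400,380),interpolation=2)
cv2.imwrite('pics/c1.png',cv2.hconcat([a,b]))
```

```text
[526.26640578 138.99426289  50.55498945] [-0.31778408 -1.66855752 12.69187725] [-0.1912696   0.38004444  0.10147803]
```

View pics/c1.png

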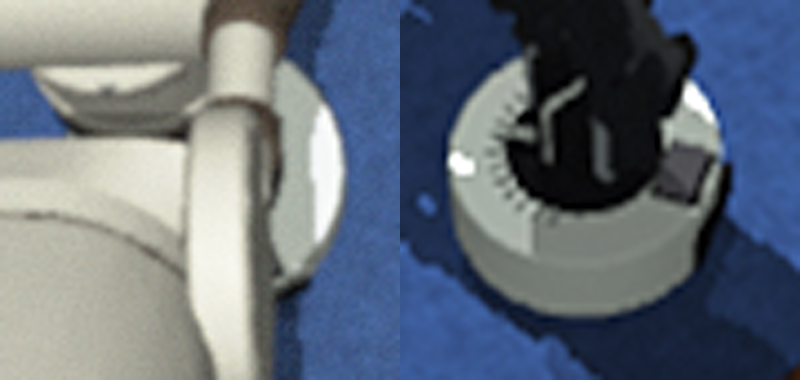

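>>> carry_out([
  [0, 0, 0.02],
  [0, 0, 0.02],
  [0, 0, 0.02],
  [0, 0, 0.02],
  [0, 0, 0.02],
], jaw=[20, 20, 20, 20, 20], roll=[0.03, 0.08, 0.14, 0.2, 0.2])

```text
time_s: 8.1
eef_pos: [526.3, 139.0, 50.5]
eef_rot: [-0.0, 0.987, -0.158, 0.002]
wrist_force: [-2.4, -1.4, 14.9]
grip_width: 0.483
```

Run:
```python
from h import *
s=monitor.observe();print(s['eef_pos'],s['wrist_force'],s['ft_torque'])
q=cap('side')
b=cv2.resize(q['img'][235:300,250:325],(400,380),interpolation=2)
cv2.imwrite('pics/c2.png',b)
```

```text
[526.30380265 139.00941488  50.5292358 ] [-2.43083685 -1.40082174 14.93872289] [-0.24158841  0.47863305  0.11007287]
```

View pics/c2.png

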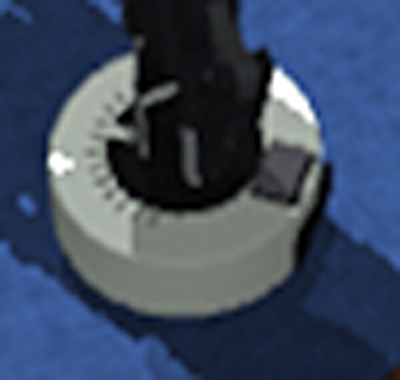

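The side crop shows the pointer nearer the pip while the key and window stay in place. I continue turning.

>>> carry_out([
  [-0.02, 0, 0],
  [-0.02, 0, 0],
  [-0.02, 0, 0],
  [-0.02, 0, 0],
  [-0.02, 0, 0],
], jaw=[20, 20, 20, 20, 20], roll=[0.07, 0.15, 0.23, 0.3, 0.3])

```text
time_s: 8.65
eef_pos: [526.3, 139.0, 50.6]
eef_rot: [-0.001, 0.953, -0.304, 0.003]
wrist_force: [-1.7, -0.9, 14.2]
grip_width: 0.477
```

>>> carry_out([
  [0, 0, 0],
  [0, 0, 0],
  [0, 0, 0],
  [0, 0, 0],
  [0, 0, 0],
], jaw=[20, 20, 20, 20, 20], roll=[0.08, 0.17, 0.25, 0.33, 0.33])

```text
time_s: 9.15
eef_pos: [526.4, 139.0, 50.6]
eef_rot: [-0.001, 0.89, -0.456, 0.003]
wrist_force: [-1.5, -1.6, 13.9]
grip_width: 0.474
```

Run:
```python
from h import *
s=monitor.observe();print(s['eef_pos'],s['wrist_force'],s['ft_torque'])
T,_=tool();print('yaw',np.degrees(np.arctan2(T[1,0],T[0,0])))
q=cap('side')
for m in finder.masks_of('key',q):
    if abs(m['bbox'][0]-297)<15: print(m['bbox'])
```

```text
[526.40386893 138.96860174  50.58143206] [-1.49244823 -1.56784436 13.86615613] [-0.27120096  0.34202868  0.03595759]
yaw -54.27035419944286
[286.5, 250.2, 294.1, 266.0]
```

>>> carry_out([
  [0, 0, 0],
  [0, 0, 0],
  [0, 0, 0],
  [0, 0, 0],
  [0, 0, 0],
], jaw=[20, 20, 20, 20, 20], roll=[0.07, 0.14, 0.14, 0.14, 0.14])

```text
time_s: 9.75
eef_pos: [526.4, 139.0, 50.6]
eef_rot: [-0.001, 0.856, -0.517, 0.002]
wrist_force: [-1.8, -1.2, 14.5]
grip_width: 0.476
```

>>> carry_out([
  [0, 0, -0.05],
  [0, 0, -0.1],
  [0, 0, -0.15],
  [0, 0, -0.2],
  [0, 0, -0.2],
], jaw=[60, 75, 75, 75, 75], roll=[0, 0, 0, 0, 0])

```text
time_s: 10.25
eef_pos: [523.5, 139.2, 49.4]
eef_rot: [0.0, 0.856, -0.517, -0.0]
wrist_force: [-0.3, 0.5, 0.8]
grip_width: 0.747
```

>>> carry_out([
  [0, 0, -1],
  [0, 0, -4],
  [0, 0, -8],
  [0, 0, -12.5],
  [0, 0, -17],
], jaw=[75, 75, 75, 75, 75], roll=[0, 0, 0, 0, 0])

```text
time_s: 10.75
eef_pos: [523.3, 139.3, 221.9]
eef_rot: [-0.0, 0.856, -0.517, 0.0]
wrist_force: [0.9, -0.1, -0.2]
grip_width: 0.752
```

>>> carry_out([
  [0, 0, 0],
  [0, 0, 0],
  [0, 0, 0],
  [0, 0, 0],
  [0, 0, 0],
], jaw=[75, 75, 75, 75, 75], roll=[0, 0, 0, 0, 0])

```text
time_s: 11.25
eef_pos: [522.9, 139.2, 218.1]
eef_rot: [0.001, 0.856, -0.517, -0.001]
wrist_force: [0.0, -0.7, 0.8]
grip_width: 0.746
```

Run:
```python
from h import *
p=cap('wrist'); c=(525.8,138.6)
a=rect(p,c,44);b=rect(p,c,84)
for i in (a,b): cv2.drawMarker(i,(200,200),(0,0,255),0,14,1)
cv2.imwrite('pics/w2.png',cv2.hconcat([a,b]))
T,_=tool();print('yaw',np.degrees(np.arctan2(T[1,0],T[0,0])),T[:3,3])
```

```text
yaw -62.224346635358856 [523.04058417 139.17518632 218.40205683]
```

View pics/w2.png

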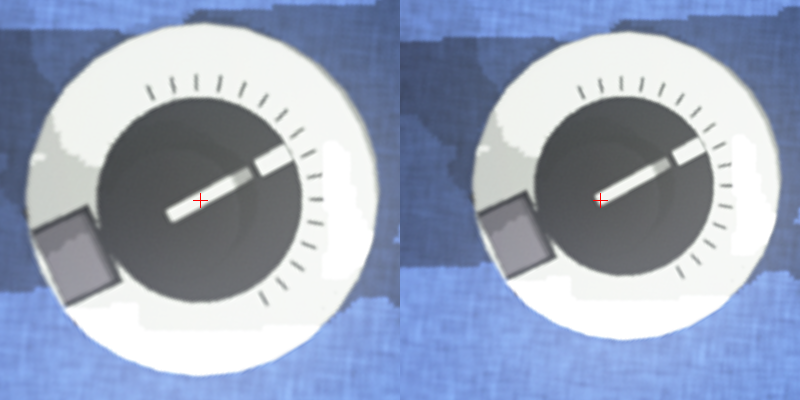

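The pointer (29°) lines up with the pip (28°), and the ring centre and key haven't moved. Next I shut the fingers and go to the key.

>>> carry_out([
  [0, 2, 0],
  [-0.05, 4.25, 0],
  [-0.05, 4.25, 3],
  [-0.05, 4.25, 6],
  [-0.05, 4.25, 9],
], jaw=[0, 0, 0, 0, 0], roll=[0, 0, 0, 0, 0])

```text
time_s: 11.8
eef_pos: [485.6, 119.8, 128.4]
eef_rot: [-0.0, 0.856, -0.517, 0.0]
wrist_force: [-0.4, 0.1, 0.2]
grip_width: 0.002
```

>>> carry_out([
  [0, 0, 2.5],
  [0, 0, 4.5],
  [0, 0, 6],
  [0, 0, 6.3],
  [0, 0, 6.3],
], jaw=[0, 0, 0, 0, 0], roll=[0, 0, 0, 0, 0])

```text
time_s: 12.3
eef_pos: [485.4, 119.9, 66.1]
eef_rot: [0.0, 0.856, -0.517, -0.001]
wrist_force: [-0.3, 0.2, 0.2]
grip_width: 0.003
```

>>> carry_out([
  [0, 0, 0],
  [0, 0, 0],
  [0, 0, 0],
  [0, 0, 0],
  [0, 0, 0],
], jaw=[0, 0, 0, 0, 0], roll=[0, 0, 0, 0, 0])

```text
time_s: 12.8
eef_pos: [486.0, 119.9, 66.9]
eef_rot: [-0.0, 0.856, -0.517, 0.0]
wrist_force: [-0.7, 0.2, -0.0]
grip_width: -0.002
```

Run:
```python
from h import *
T,s=tool();print(T[:3,3],s['wrist_force'])
q=cap('side'); b=cv2.resize(q['img'][225:300,250:330],(640,600),interpolation=2); cv2.imwrite('pics/c3.png',b)
```

```text
[486.03199502 119.85386847  66.89160211] [-0.65489768  0.22655383 -0.02812705]
```

View pics/c3.png

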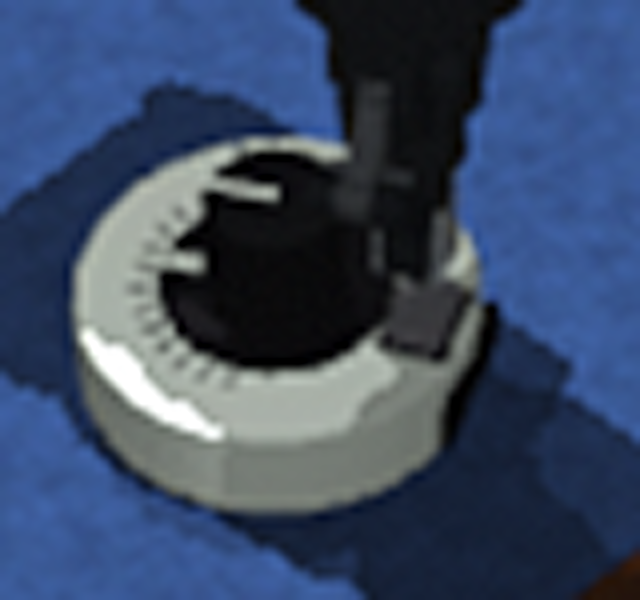

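>>> carry_out([
  [0, 0, 0.5],
  [0, 0, 1.0],
  [0, 0, 1.3],
  [0, 0, 1.4],
  [0, 0, 1.4],
], jaw=[0, 0, 0, 0, 0], roll=[0, 0, 0, 0, 0])

```text
time_s: 13.35
eef_pos: [485.6, 119.8, 52.2]
eef_rot: [0.0, 0.856, -0.517, -0.0]
wrist_force: [0.3, -0.2, -0.5]
grip_width: 0.002
```

>>> carry_out([
  [0, 0, 0.07],
  [0, 0, 0.15],
  [0, 0, 0.25],
  [0, 0, 0.3],
  [0, 0, 0.3],
], jaw=[0, 0, 0, 0, 0], roll=[0, 0, 0, 0, 0])

```text
time_s: 13.85
eef_pos: [486.0, 119.9, 49.8]
eef_rot: [-0.0, 0.856, -0.517, 0.0]
wrist_force: [-1.0, -0.0, 2.0]
grip_width: -0.002
```

>>> carry_out([
  [0, 0, 0.08],
  [0, 0, 0.16],
  [0, 0, 0.24],
  [0, 0, 0.3],
  [0, 0, 0.3],
], jaw=[0, 0, 0, 0, 0], roll=[0, 0, 0, 0, 0])

```text
time_s: 14.35
eef_pos: [486.0, 119.9, 46.7]
eef_rot: [-0.0, 0.856, -0.517, 0.0]
wrist_force: [-0.6, -0.1, 4.1]
grip_width: -0.002
```

>>> carry_out([
  [0, 0, 0.04],
  [0, 0, 0.08],
  [0, 0, 0.12],
  [0, 0, 0.12],
  [0, 0, 0.12],
], jaw=[0, 0, 0, 0, 0], roll=[0, 0, 0, 0, 0])

```text
time_s: 14.85
eef_pos: [486.0, 119.8, 46.0]
eef_rot: [0.0, 0.856, -0.517, 0.0]
wrist_force: [-3.0, -0.5, 9.0]
grip_width: -0.0
```

The key has bottomed: z is 46.0, the force is 9 N, and the tip went down about 4 mm from contact. I release it.

>>> carry_out([
  [0, 0, 0],
  [0, 0, -0.15],
  [0, 0, -0.4],
  [0, 0, -0.9],
  [0, 0, -2],
], jaw=[0, 0, 0, 0, 0], roll=[0, 0, 0, 0, 0])

```text
time_s: 15.35
eef_pos: [484.6, 119.9, 64.7]
eef_rot: [0.001, 0.856, -0.517, -0.001]
wrist_force: [-0.1, 0.0, -0.1]
grip_width: -0.002
```

>>> carry_out([
  [0, 0, -4],
  [0, -1, -8],
  [0, -3, -12],
  [0, -4.25, -15],
  [0, -4.25, -15],
], jaw=[0, 0, 0, 0, 0], roll=[0, 0, 0, 0, 0])

```text
time_s: 15.85
eef_pos: [527.4, 140.3, 221.6]
eef_rot: [-0.003, 0.856, -0.516, 0.005]
wrist_force: [0.9, 0.2, -0.1]
grip_width: -0.002
```

>>> carry_out([
  [0, 0, 0],
  [0, 0, 0],
  [0, 0, 0],
  [0, 0, 0],
  [0, 0, 0],
], jaw=[0, 0, 0, 0, 0], roll=[0, 0, 0, 0, 0])

```text
time_s: 16.35
eef_pos: [522.9, 139.5, 214.7]
eef_rot: [0.0, 0.856, -0.517, -0.001]
wrist_force: [0.5, 0.4, -0.7]
grip_width: 0.004
```

Run:
```python
from h import *
p=cap('wrist'); c=(525.8,138.6)
a=rect(p,c,44);b=rect(p,c,84)
for i in (a,b): cv2.drawMarker(i,(200,200),(0,0,255),0,14,1)
cv2.imwrite('pics/w3.png',cv2.hconcat([a,b]))
T,s=tool();print(T[:3,3],s['wrist_force'])
```

```text
[523.10550477 139.60081123 214.89875706] [-1.2731533   1.37811998  0.50054417]
```

View pics/w3.png

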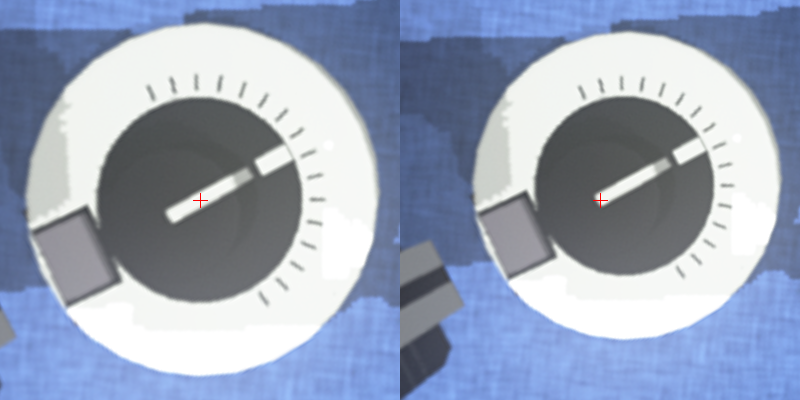

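The picture matches the one before the key press: pointer on the pip, key up, timer unmoved, arm clear. I hand in.

```bash
python3 -c "
from plant import job_done; print(job_done())"
```

```text
the job is handed in; nothing more can be done
None
```

The timer is set and handed in: I turned the dial about 61° clockwise while pressing down with 13–15 N, then pressed the start key and let go. `job_done()` gives no verdict, so what follows is from my own readings.

- **Pointer and pip:** in the last wrist picture the pointer is at about 29° and the pip at about 28°, roughly 0.02 rad apart (limit 0.1).
- **Timer position:** the ring centre, pip and key are within about 1 mm of where they were before the key press. Only about 1.4 mm separates the axis from my first estimate, which is within the calibration error.
- **Start key:** it bottomed after about 4 mm of travel at 9 N. In the last picture it looks up again, though I did not measure its height.
- **Disagreements:** side force on the timer briefly reached 7 N early in the turn, so I shifted the gripper to relieve it; the timer did not visibly move. One side-camera reading of the key during the turn was a false detection and I ignored it.
- **Not checked:** I took no closing picture of the mouse, mug and stapler, but the arm never went near them.

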